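Dose one tablet from the tipping dosing wheel

TASK

Dose the large tablet into the beaker with the tablet doser: turn the dosing wheel by its wing knob until the pocket with the large tablet is in line with the spout, then tip the head by its ball lever so that the tablet slides out into the beaker, and let the head come back level. Do not touch the tablets with the gripper; the three small tablets must stay in the wheel, and the beaker and the things round about stay where they are.

Things in the scene. Friction and masses are not known exactly. Their poses are not given: they have to be found in the camera images.
- stand: Fixed stand of the tablet doser, grey painted: base plate 215 x 190 x 8 mm with two uprights (at y = +-78 mm) that carry the tipping head. Origin on the bench straight below the tipping axis; x points away from the spout (the spout looks to -x), y along the tipping axis towards the lever, z up.
- tip_axis (a point): Point on the horizontal tipping axis, midway between the uprights, 150 mm above the bench. The axis runs along the stand's y.
- head (a joint): Tipping angle of the round aluminium head, rad: 0 = level, resting on the rear rubber pad (the stop: do not press past it); grows as the spout goes down and the lever ball swings towards the stand's -x; stop at 0.9. The head's own weight (0.6 kg) brings it back to level when the lever is let go; about 3 to 5 N at the ball move it. Tablets begin to slide at 0.45 to 0.7 rad.
- lever_ball (a point): Centre of the black 24 mm ball knob on the tipping lever (8 mm steel rod), on the stand's +y side. Level: at (33, 105, 228) mm in the stand's frame, 85 mm from the tipping axis, leaning 0.40 rad back (+x) from the vertical; at full tip 0.50 rad forward (-x). Pinch it with one finger before and one behind it, or push it from behind; pinched from its sides it may slip out.
- gate (a point): Middle of the only opening (27 mm wide) in the collar round the wheel, at the height of the wheel's floor, 57 mm from the wheel's centre; from here the spout runs 28 mm out to the lip. Moves with the head, axes as the stand's when level.
- wheel_body (a joint): Angle of the grey dosing wheel (108 mm across), rad, counter-clockwise from above, range -3.1 to 3.1; friction (0.04 N m) holds it. Six pockets 60 degrees apart, 24 mm wide, 15 mm deep, open outwards; a collar (top 174 mm above the bench) closes all but the one at the spout. At 0 the land between two pockets faces the spout. Within 0.12 rad of the spout a pocket lets the large tablet out.
- wheel_floor (a point): Centre of the wheel on its pocket floor, 158 mm above the bench and 40 mm behind the tipping axis (stand +x) when level. Axes turn with the wheel.
- wing (a point): Centre of the black wing knob on the wheel's axis, the place to grip: a bar 50 mm long (along this point's x), 12 mm thick (along its y), 32 mm high, its middle 222 mm above the bench when level. Axes turn with the wheel.
- large_tablet: The large tablet, a white disc 18 mm across and 9 mm thick, lying in one of the wheel's pockets (30 or 90 degrees to either side of the spout) about 41 mm from the wheel's centre. Origin at the centre of its underside.
- small_tablet_1: One of the three small tablets, a white disc 12 mm across and 7 mm thick, lying in another pocket. Origin at the centre of its underside.
- small_tablet_2: One of the three small tablets, a white disc 12 mm across and 7 mm thick, lying in another pocket. Origin at the centre of its underside.
- small_tablet_3: One of the three small tablets, a white disc 12 mm across and 7 mm thick, lying in another pocket. Origin at the centre of its underside.
- beaker: Glass beaker 71 mm across and 95 mm high with some solution, standing loose on the base plate (8 mm above the bench) under the spout lip, 56 mm in front of the tipping axis. Origin at the centre of its underside.
- tablet_bottle: Bystander: small white bottle with red cap, 44 x 94 mm, loose. Origin at the centre of its underside.
- petri_dish: Bystander: closed petri dish, 62 x 16 mm, loose. Origin at the centre of its underside.
- timer: Bystander: white bench timer, 57 x 64 x 56 mm, loose. Origin at the centre of its underside.
Not all that is in view belongs to the job. What is shaped like the beaker but orange, pink or turquoise is not meant.

How it is judged:
By the outcome, as a careful person would: the job done as asked, in the order asked, and still so for the second after the job is handed in, with the robot touching nothing.
It also fails if it takes over 56 s, if anything falls off the work surface, if the arm or the gripper's body presses on something with over 40 N, if the wrist force passes 120 N, or if a joint passes its speed limit or range.

ROBOT

A 6-joint arm with a two-finger parallel gripper is mounted at the origin on a cart in front of the work surface, level with it; the furniture and walls round the work are solid. World frame = base frame: x ahead of the robot, y to its left, z up, the work surface at z = 0. Lengths are in m, angles in rad, forces in N, time in s.
With the tool pointing down it reaches from about 0.3 to 0.775 m from the base axis. Payload 14.6 kg.
Tool frame: the origin (TCP) lies on the centre line of the jaws, within the pads' length; the fingertips stand 14 mm ahead of it and the grasp point (between the pads) lies 5 mm behind it; x points along the fingers, y is the direction in which the jaws open and shut, and the axes are right-handed (so a half turn about x gives the same grasp; the last joint's range is limited). The gripper opens to 94 mm and grips with 3 to 60 N. Pads are 16 mm wide; open, the fingers measure 119 mm over their backs; the gripper's body (75 mm by 177 mm) begins 78 mm behind the grasp point.
Start: joints at [1.122, 0.3, 1.521, -0, 1.321, -0.067], TCP at [0.205, 0.51, 0.219] pointing down, gripper open.
Joint ranges: [-3.03, 3.03], [-0.79, 2.21], [0.23, 2.52], [-1.04, 4.18], [0, 3.07], [-2.55, 2.55]. Speed limits (rad/s): [2.22, 2.22, 2.57, 3.14, 3.14, 3.14].

INTERFACE

Orientations are given as [roll, pitch, yaw] about the fixed x, y, z axes, in that order (R = Rz(yaw) Ry(pitch) Rx(roll)).
In Python, from station import * gives the robot as it stands. The module is installed in compiled form; this text tells all that it offers.
- The arm moves only by the shell command python3 -m handwheel 'ROWS' [FORCE]. ROWS is JSON, a list of rows, each a list of 3 entries, a list of its own where there are three numbers: the shift along the tool's x, y, z in mm, then the turn about the tool's x in rad, then the gripper command: -1 is fully open, 1 is shut, values between are in proportion. In form: [[[dx, dy, dz], spin, gripper], ...]. A call has exactly 5 rows; each row is the pose to reach, as a shift and turn from the pose measured when the call began, along the tool's axes at that moment; what a row does not reach only later rows make up. A row lasts 1/10 s, in which the tool goes at most 50 mm and 8.59 degrees, less where a joint would pass 70% of its speed; a pose out of reach is approached as far as the arm can. A call with a gripper value outside its range is refused whole. The fingers move at their own pace and stop on an object; FORCE is the grip in N (left out, the last holds). Time passes only in rows, so rows that repeat a pose let the fingers close, or fill a call up. It gives the time, the measured TCP pose, the force and the opening at its end, in the units of the state.
- get_obs(): the state, without advancing time (a new reading comes with each control period).
- camera(name): name is "scene" or "top" or "wrist"; returns (picture, depth): 384x512x3 uint8, blue, green, red; 384x512 float32, m along the optical axis (not along the pixel's ray), 0 where there is no reading.
- camera_info(name): a dict with "fx", "fy", "cx", "cy" (pixels), "extrinsics" (4x4, takes a point from camera to world coordinates). Camera axes: x right, y down, z forward; pixel columns grow to the right and rows downward; lengths in m; the calibration is good to about 2 mm. A picture is of the moment at which its call begins: read the wrist's pose just before it. camera_info takes no time and is no camera call; for the wrist camera it gives the pose at the moment of the call.
- hand_in(): hands the job in, once; it reports no verdict.
The state is a dict: "time_s": time; "qpos": joint angles; "joint_vel": joint speeds; "tau": joint torques, N m; "ee_pos": TCP position; "eef_rot": TCP orientation; "force": force on the tool from outside, world axes, zero at the start; "moment": the same for the moment, N m; "grip_width": finger opening in m.
Only numpy, scipy, OpenCV 4.12 (cv2) and the standard library are available. Lean on these libraries where they do the work, as an engineer would, in place of code of your own. Each camera call takes 0.05 s, during which the arm holds its last target. There are 200 camera calls.

## Working session

There is one attempt and no reset: what is moved stays moved. The work goes in short steps, Python scripts to look and compute and a shell command to move; the robot and the scene stay as the last step left them, time stands still between calls to the robot, and variables do not carry over. Pictures are saved under pics/ and viewed, about 8 in all and at most 12, crops included, and the job is handed in when it is done.

```bash
mkdir -p pics; cat > h.py <<'E'
from station import *
import numpy as np, cv2
from scipy.spatial.transform import Rotation as R
def ray(ci,u,v):
    E=np.array(ci["extrinsics"]); d=E[:3,:3]@np.array([(u-ci["cx"])/ci["fx"],(v-ci["cy"])/ci["fy"],1]); return E[:3,3],d
def onz(ci,u,v,z):
    o,d=ray(ci,u,v); return o+d*(z-o[2])/d[2]
def pt(ci,D,u,v):
    o,d=ray(ci,u,v); return o+d*D[int(v),int(u)]
E
python3 - <<'E'
from h import *
o=get_obs(); print(o)
for n in ("scene","top"):
    im,D=camera(n); cv2.imwrite(f"pics/{n}0.png",im); np.save(f"pics/{n}0.npy",D)
    ci=camera_info(n); print(n,ci)
E
```

```text
{'time_s': 0.0, 'qpos': array([ 1.12241018e+00,  3.00464524e-01,  1.52158881e+00, -2.89124619e-05,
        1.32070433e+00, -6.66188164e-02]), 'joint_vel': array([ 9.87809613e-05, -1.63358774e-03,  2.45875499e-04, -1.01962152e-03,
        1.51777342e-03, -1.31352371e-05]), 'tau': array([ 5.00183305e-04, -5.31796432e+01, -3.52741635e+01,  7.08833733e-02,
        2.42892362e-02, -1.09534203e-04]), 'ee_pos': array([0.20481829, 0.51016926, 0.21888666]), 'eef_rot': array([-1.61338154,  1.56963099, -1.9951417 ]), 'force': array([0.27082235, 0.28154369, 0.18636498]), 'moment': array([ 0.03043768, -0.0060652 , -0.00852473]), 'grip_width': 0.09422765262757797}
scene {'fx': 467.7296714143121, 'fy': 467.7296714143121, 'cx': 254.24060304212495, 'cy': 185.24329091557132, 'extrinsics': array([[ 0.70779599, -0.50268178,  0.49632233, -0.27786348],
       [-0.70638925, -0.50985888,  0.49097673, -0.70135858],
       [ 0.00624929, -0.69810812, -0.71596508,  1.25367602],
       [ 0.        ,  0.        ,  0.        ,  1.        ]])}
top {'fx': 474.2257875082523, 'fy': 474.2257875082523, 'cx': 260.06655024820674, 'cy': 193.92314498928997, 'extrinsics': array([[-0.00441842, -0.98784645,  0.15537007,  0.25873829],
       [-0.99994379,  0.00286697, -0.01020816,  0.02877813],
       [ 0.00963866, -0.15540644, -0.98780359,  1.55668234],
       [ 0.        ,  0.        ,  0.        ,  1.        ]])}
```

View pics/top0.png

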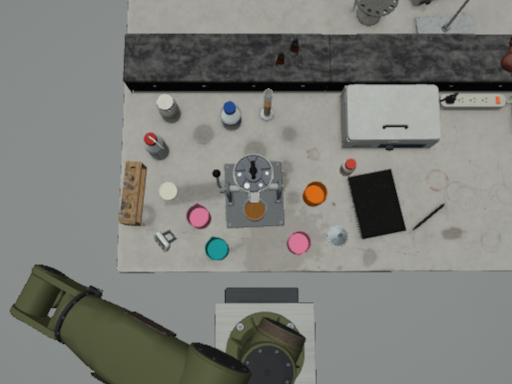

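View pics/scene0.png

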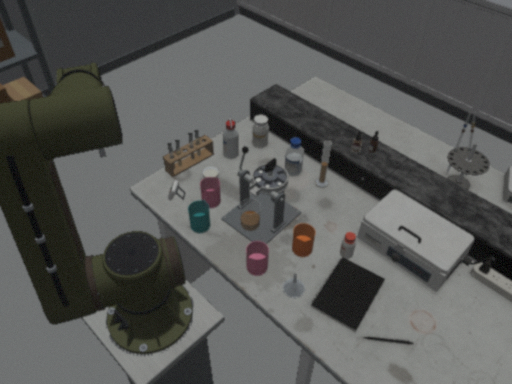

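Top view: doser with the wheel at about (253,173), beaker with brown solution at (255,210) under the spout, and lever ball at (216,173). The orange, pink and turquoise cups at (315,194), (199,217), (298,243) and (217,249) are decoys.

```bash
python3 - <<'E'
from h import *
im=cv2.imread("pics/top0.png"); s=cv2.imread("pics/scene0.png")
a=cv2.resize(im[145:230,200:300],None,fx=6,fy=6,interpolation=cv2.INTER_CUBIC)
b=cv2.resize(s[135:240,215:305],None,fx=4,fy=4,interpolation=cv2.INTER_CUBIC)
cv2.imwrite("pics/c1.png",np.clip(a*1.5,0,255).astype(np.uint8))
ci=camera_info("top"); D=np.load("pics/top0.npy")
g=cv2.cvtColor(im,cv2.COLOR_BGR2GRAY)
for nm,(x0,y0,x1,y1),z in (("ball",(208,165,224,182),.228),("wing",(243,158,264,188),.238)):
    m=(g[y0:y1,x0:x1]<40).astype(np.uint8); n,l,st,c=cv2.connectedComponentsWithStats(m)
    for i in range(1,n):
        if st[i,4]>8:
            u,v=c[i]+[x0,y0]; print(nm,st[i],u,v,onz(ci,u,v,z),pt(ci,D,round(u),round(v)))
for u,v in ((226,225),(285,225),(226,163),(283,163),(255,210),(229,186),(279,186)): print(u,v,pt(ci,D,u,v))
E
```

```text
ball [ 5  5  7  7 37] 216.0 173.0 [0.52852984 0.14053425 0.228     ] [0.52584837 0.1394235  0.24120586]
wing [ 7  3  7 18 74] 252.64864864864865 169.75675675675674 [0.53562416 0.03589202 0.238     ] [0.53611064 0.03492312 0.23230319]
226 225 [ 0.40099359  0.12545598 -0.00532065]
285 225 [ 0.40029279 -0.06923397 -0.00519921]
226 163 [0.60871069 0.12646553 0.00104519]
283 163 [ 6.08471110e-01 -6.48021196e-02  1.95403975e-04]
255 210 [0.44552081 0.02965479 0.03522963]
229 186 [0.50027522 0.10629135 0.17360338]
279 186 [ 0.49975422 -0.04165878  0.17426873]
```

View pics/c1.png

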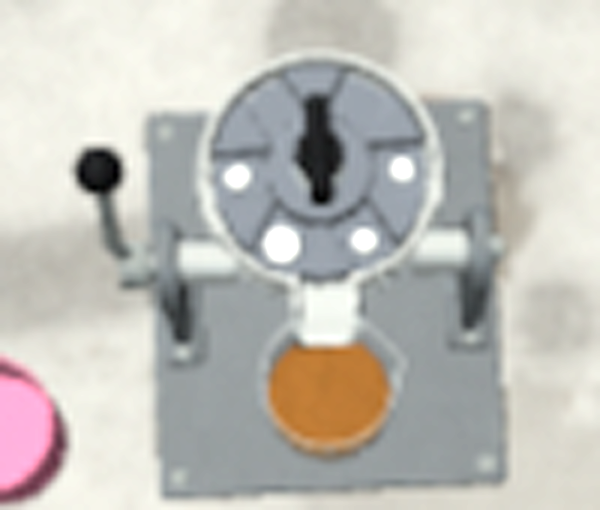

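The crop shows the large tablet at crop (280,244), the pocket 30° to the left of the spout. Small tablets are at (237,177), (363,240) and (401,168). So the wheel needs about +0.52 rad counter-clockwise. Next I'll measure the angles.

```bash
python3 - <<'E'
from h import *
from scipy.optimize import least_squares
im=cv2.imread("pics/top0.png"); ci=camera_info("top")
F=8; x0,y0=200,145
a=cv2.resize(im[145:230,200:300],None,fx=F,fy=F,interpolation=cv2.INTER_CUBIC)
m=(a.min(2)>170).astype(np.uint8); m[:int(10*F)]=0
n,l,st,c=cv2.connectedComponentsWithStats(m)
P=[]
for i in range(1,n):
    if st[i,4]<100: continue
    u,v=(c[i]+.5)/F-.5+[x0,y0]
    p=onz(ci,u,v,.166); print(st[i]/F,(u,v),p.round(4))
    if 5<st[i,2]/F<9 and st[i,3]/F<9 and (c[i][1]/F)<45 : P.append(p[:2])
P=np.array(P); print(P)
r=least_squares(lambda q:np.hypot(*(P-q).T)-.041,[.535,.036]); C=r.x; print("centre",C,r.fun)
print("angles deg from -x",[(np.degrees(np.arctan2(p[1]-C[1],p[0]-C[0]))%360-180) for p in P])
# wing axis
g=cv2.cvtColor(a,cv2.COLOR_BGR2GRAY); w=(g<60).astype(np.uint8); w[:,:43*F]=0;w[:,64*F:]=0;w[43*F:]=0;w[:13*F]=0
ys,xs=np.nonzero(w); Q=np.array([onz(ci,x/F+x0,y/F+y0,.235)[:2] for x,y in zip(xs[::5],ys[::5])])
e,V=np.linalg.eigh(np.cov(Q.T)); d=V[:,1]; print("wing",Q.mean(0),np.degrees(np.arctan2(d[1],d[0])))
# plate corners (eye): crop/6
for u,v in ((162,495),(505,482),(148,115),(488,103)): print("plate",onz(ci,u/6+200,v/6+145,.008).round(4))
o=get_obs(); M=R.from_euler("xyz",o["eef_rot"]).as_matrix(); print(M.round(3))
print("shift to wing hi", M.T@(np.array([C[0],C[1],.33])-o["ee_pos"])*1000)
E
```

```text
[65.375 26.375  3.25   3.375 68.   ] (np.float64(266.5305606617647), np.float64(172.62109375)) [ 0.5419 -0.0052  0.166 ]
[37.75  27.75   3.625  3.375 72.375] (np.float64(239.06336355785837), np.float64(173.94721502590673)) [0.5381 0.0769 0.166 ]
[ 44.25   38.      5.375   5.5   183.625] (np.float64(246.4556245745405), np.float64(185.23430054458817)) [0.5038 0.0548 0.166 ]
[58.875 38.375  3.625  3.25  71.125] (np.float64(260.2009007029877), np.float64(184.49286028119508)) [0.5059 0.0139 0.166 ]
[[0.50377419 0.05480535]]
centre [0.53889668 0.03365328] [-9.89429986e-09]
angles deg from -x [np.float64(-31.057918515244467)]
wing [0.53548295 0.0343893 ] -176.57437115264815
plate [0.3916 0.1213 0.008 ]
plate [ 0.398  -0.0657  0.008 ]
plate [0.6032 0.1304 0.008 ]
plate [ 0.6096 -0.0588  0.008 ]
[[-0.     0.373  0.928]
 [-0.001  0.928 -0.373]
 [-1.    -0.001 -0.   ]]
shift to wing hi [-110.74695239 -317.89224149  487.55966563]
```

Yaw of the stand is about 0.037 rad. Stand origin is about (0.4995, 0.0343), which predicts the ball at (0.5286, 0.1405); I measured (0.5285, 0.1405), so they agree. The wheel centre is about (0.539, 0.035) and the tablet sits 30.2° from the spout. Now I'll raise the arm and travel over.

```bash
python3 -m handwheel '[[[-45,0,0],0,-1],[[-90,0,0],0,-1],[[-111,-20,30],0,-1],[[-111,-45,70],0,-1],[[-111,-70,108],0,-1]]' 
python3 -m handwheel '[[[0,-25,38],0,-1],[[0,-50,76],0,-1],[[0,-75,114],0,-1],[[0,-100,152],0,-1],[[0,-125,190],0,-1]]'
python3 -m handwheel '[[[0,-25,38],0,-1],[[0,-50,76],0,-1],[[0,-75,114],0,-1],[[0,-100,152],0,-1],[[0,-123,190],0,-1]]'
python3 -m handwheel '[[[0,0,0],-0.1,-1],[[0,0,0],-0.2,-1],[[0,0,0],-0.3,-1],[[0,0,0],-0.4,-1],[[0,0,0],-0.43,-1]]'
python3 - <<'E'
from h import *
o=get_obs(); M=R.from_euler("xyz",o["eef_rot"]).as_matrix(); print(o["ee_pos"],M.round(3),o["qpos"].round(2))
im,D=camera("wrist"); ci=camera_info("wrist"); cv2.imwrite("pics/w1.png",im)
print(ci)
print("to wing", M.T@(np.array([.538,.035,.217])-o["ee_pos"])*1000, np.degrees(np.arctan2(M[1,1],M[0,1])))
E
```

```text
time_s: 0.6
ee_pos: [0.2795, 0.4039, 0.3302]
eef_rot: [-1.381, 1.57, -1.762]
force: [0.1, 0.0, 0.3]
grip_width: 0.094
time_s: 1.1
ee_pos: [0.4101, 0.2155, 0.3302]
eef_rot: [-1.45, 1.57, -1.831]
force: [0.7, 0.9, 0.6]
grip_width: 0.0936
time_s: 1.6
ee_pos: [0.5415, 0.0288, 0.3301]
eef_rot: [-1.88, 1.57, -2.261]
force: [0.4, 0.4, -0.2]
grip_width: 0.0938
time_s: 2.1
ee_pos: [0.5414, 0.0287, 0.3298]
eef_rot: [-2.76, 1.569, -2.708]
force: [-0.4, -0.8, -0.5]
grip_width: 0.094
[0.54142387 0.02874613 0.32976534] [[-0.001 -0.053  0.999]
 [-0.001  0.999  0.053]
 [-1.    -0.001 -0.001]] [-0.01  0.22  1.36 -0.    1.56 -1.64]
{'fx': 266.66664788108346, 'fy': 266.66664788108346, 'cx': 257.2450187856401, 'cy': 188.19676505967607, 'extrinsics': array([[-0.05206668,  0.96377777,  0.26157496,  0.46601135],
       [ 0.99864304,  0.05052758,  0.01261082,  0.02578163],
       [-0.00106272,  0.26187662, -0.96510077,  0.49423872],
       [ 0.        ,  0.        ,  0.        ,  1.        ]])}
to wing [112.76589968   6.48452145  -2.94251927] 93.01924851168754
```

View pics/w1.png

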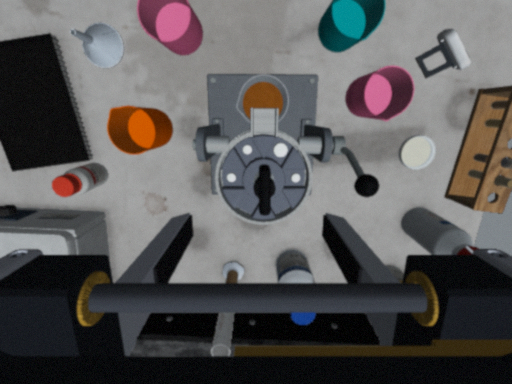

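The wrist view shows the wing at about (264,187) pointing along the spout, the large tablet at (280,150) and the ball at (366,185). I'll refine the wing and wheel angles here.

```bash
python3 - <<'E'
from h import *
im=cv2.imread("pics/w1.png"); ci=camera_info("wrist"); g=cv2.cvtColor(im,cv2.COLOR_BGR2GRAY)
def blob(m,x0,y0,x1,y1,z,amin):
    n,l,st,c=cv2.connectedComponentsWithStats(m[y0:y1,x0:x1].astype(np.uint8))
    for i in range(1,n):
        if st[i,4]>=amin:
            ys,xs=np.nonzero(l==i); Q=np.array([onz(ci,x+x0,y+y0,z)[:2] for x,y in zip(xs,ys)])
            e,V=np.linalg.eigh(np.cov(Q.T)); d=V[:,1]
            print(c[i]+[x0,y0],st[i],Q.mean(0).round(4),"axis",np.degrees(np.arctan2(d[1],d[0]))%180)
print("wing");blob(g<35,248,155,282,220,.232,30)
print("ball");blob(g<35,350,170,382,200,.228,30)
print("tabs");blob(im.min(2)>190,222,138,305,188,.166,15)
print("spout/beaker"); hsv=cv2.cvtColor(im,cv2.COLOR_BGR2HSV); blob((hsv[...,1]>120),240,75,290,125,.04,60)
E
```

```text
wing
[263.92834891 189.06697819] [  6  10  21  50 642] [0.5378 0.0361] axis 3.858440756391559
ball
[366.04724409 184.88976378] [  5   5  23  21 381] [0.5288 0.1411] axis 56.555448075526975
tabs
[280.29752066 149.61157025] [ 53   6  12  12 121] [0.5045 0.0558] axis 157.05806224137817
[247.         149.33333333] [22  8  7  8 42] [0.5063 0.0149] axis 175.02699956233104
[231.075 177.2  ] [ 6 36  7  7 40] [ 0.5424 -0.0036] axis 13.93230148854505
[295.56410256 177.76923077] [70 37  8  7 39] [0.5388 0.0776] axis 158.11385733178392
spout/beaker
[262.10421286  97.1751663 ] [  3   7  40  35 902] [0.4367 0.0316] axis 98.2351958868769
```

```bash
python3 -m handwheel '[[[20,7,-2],0,-1],[[45,7,-3],0,-1],[[70,7,-3],0,-1],[[92,7,-3],0,-1],[[112,7,-3],0,-1]]' 15
python3 -m handwheel '[[[0,0,0],0,0.5],[[0,0,0],0,0.7],[[0,0,0],0,1],[[0,0,0],0,1],[[0,0,0],0,1]]'
python3 -m handwheel '[[[0,0,0],0,1],[[0,0,0],0,1],[[0,0,0],0,1],[[0,0,0],0,1],[[0,0,0],0,1]]'
python3 -c "
from h import *
o=get_obs(); M=R.from_euler('xyz',o['eef_rot']).as_matrix();print(np.degrees(np.arctan2(M[1,1],M[0,1])),o['qpos'].round(2),o['moment'])"
```

```text
time_s: 2.65
ee_pos: [0.5376, 0.0356, 0.2164]
eef_rot: [-2.915, 1.568, -2.863]
force: [0.0, -0.3, -0.3]
grip_width: 0.0941
time_s: 3.15
ee_pos: [0.5378, 0.0356, 0.2171]
eef_rot: [-2.724, 1.569, -2.672]
force: [0.9, 0.7, 0.4]
grip_width: 0.0574
time_s: 3.65
ee_pos: [0.5378, 0.0358, 0.2171]
eef_rot: [-3.101, 1.57, -3.049]
force: [0.4, 2.1, 0.4]
grip_width: 0.0233
92.95997818391517 [-0.    0.28  1.55 -0.    1.31 -1.62] [ 0.521253    0.0923954  -0.03280209]
```

Fingers still closing (23 mm); finish the grip, then turn.

```bash
python3 -m handwheel '[[[0,0,0],0,1],[[0,0,0],0,1],[[0,0,0],0,1],[[0,0,0],0,1],[[0,0,0],0,1]]'
python3 -m handwheel '[[[0,0,0],-0.08,1],[[0,0,0],-0.16,1],[[0,0,0],-0.24,1],[[0,0,0],-0.3,1],[[0,0,0],-0.3,1]]'
python3 -m handwheel '[[[0,0,0],-0.08,1],[[0,0,0],-0.16,1],[[0,0,0],-0.2,1],[[0,0,0],-0.23,1],[[0,0,0],-0.23,1]]'
python3 -c "
from h import *
o=get_obs(); M=R.from_euler('xyz',o['eef_rot']).as_matrix();print(np.degrees(np.arctan2(M[1,1],M[0,1])),o['qpos'].round(2),o['moment'])"
```

```text
time_s: 4.15
ee_pos: [0.5378, 0.0358, 0.2172]
eef_rot: [-3.134, 1.57, -3.082]
force: [-0.2, 1.2, 0.9]
grip_width: 0.0235
time_s: 4.65
ee_pos: [0.5379, 0.0352, 0.2171]
eef_rot: [-2.62, 1.569, -2.268]
force: [1.0, -3.7, -0.7]
grip_width: 0.0239
time_s: 5.15
ee_pos: [0.5381, 0.0348, 0.2172]
eef_rot: [-2.317, 1.569, -1.736]
force: [2.4, -4.7, -1.4]
grip_width: 0.0239
123.27331453269456 [-0.    0.28  1.55 -0.    1.31 -2.15] [-0.91116774 -0.44343024 -0.06869837]
```

The grip width of 23.5 mm suggests the pads hold the round hub in the middle, which may slip. Open, lift and look.

```bash
python3 -m handwheel '[[[0,0,0],0,-1],[[0,0,0],0,-1],[[0,0,0],0,-1],[[0,0,0],0,-1],[[0,0,0],0,-1]]'
python3 -m handwheel '[[[-20,0,0],0,-1],[[-45,0,0],0,-1],[[-70,0,0],0,-1],[[-92,0,0],0,-1],[[-112,0,0],0,-1]]'
python3 - <<'E'
from h import *
o=get_obs()
t,_=camera("top"); im,D=camera("wrist"); ci=camera_info("wrist"); cv2.imwrite("pics/w2.png",im); cv2.imwrite("pics/top2.png",t)
a=cv2.resize(t[145:230,200:300],None,fx=4,fy=4,interpolation=cv2.INTER_CUBIC)
c=np.zeros((384,912,3),np.uint8); c[:,:512]=im; c[:340,512:]=np.clip(a*1.5,0,255)
cv2.imwrite("pics/c2.png",cv2.resize(c,(798,336)))
E
```

```text
time_s: 5.65
ee_pos: [0.5381, 0.0348, 0.2172]
eef_rot: [-2.313, 1.569, -1.732]
force: [0.1, 0.1, -0.4]
grip_width: 0.0603
time_s: 6.15
ee_pos: [0.5381, 0.0351, 0.3304]
eef_rot: [-2.013, 1.569, -1.432]
force: [-0.9, 0.4, 0.0]
grip_width: 0.0936
```

View pics/c2.png

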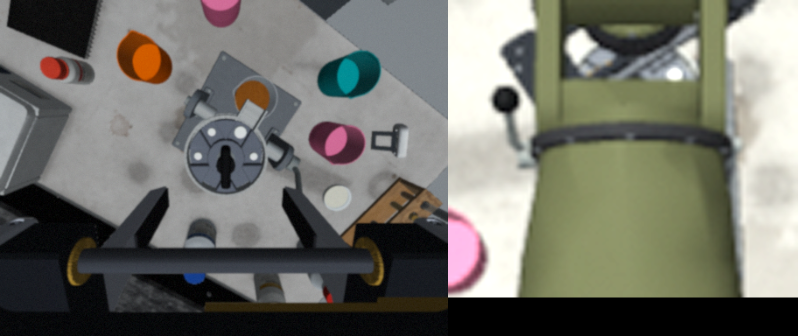

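In the wrist view the wing is aligned with the gripper, and the large tablet at view (240,131) lies towards the spout at (252,112). The numbers:

```bash
python3 - <<'E'
from h import *
im=cv2.imread("pics/w2.png"); ci=camera_info("wrist"); g=cv2.cvtColor(im,cv2.COLOR_BGR2GRAY)
def blob(m,x0,y0,x1,y1,z,amin):
    n,l,st,c=cv2.connectedComponentsWithStats(m[y0:y1,x0:x1].astype(np.uint8)); out=[]
    for i in range(1,n):
        if st[i,4]>=amin:
            ys,xs=np.nonzero(l==i); Q=np.array([onz(ci,x+x0,y+y0,z)[:2] for x,y in zip(xs,ys)])
            e,V=np.linalg.eigh(np.cov(Q.T)); d=V[:,1]
            C=np.array([.540,.0365]); q=Q.mean(0)-C
            print((c[i]+[x0,y0]).round(1),st[i,2:],Q.mean(0).round(4),"axis",(np.degrees(np.arctan2(d[1],d[0]))%180).round(1),"r",np.hypot(*q).round(4),"ang from -x",(np.degrees(np.arctan2(q[1],q[0]))%360-180).round(1))
print("wing");blob(g<35,240,160,280,220,.232,30)
print("tabs/spout");blob(im.min(2)>190,210,120,312,195,.166,15)
hsv=cv2.cvtColor(im,cv2.COLOR_BGR2HSV);print("beaker");blob((hsv[...,1]>120),265,85,320,130,.04,60)
cv2.imwrite("pics/c3.png",cv2.resize(im[80:230,200:350],None,fx=4,fy=4,interpolation=cv2.INTER_CUBIC))
E
```

```text
wing
[257.5 190. ] [ 20  49 613] [0.5377 0.0346] axis 33.5 r 0.003 ang from -x 39.4
tabs/spout
[274.3 150.9] [ 12  13 116] [0.4999 0.0344] axis 161.9 r 0.0401 ang from -x 3.0
[241.5 150.6] [ 8  8 45] [5.217e-01 3.000e-04] axis 47.2 r 0.0405 ang from -x 63.2
[225.9 178.3] [ 7  7 39] [0.5623 0.0025] axis 149.2 r 0.0406 ang from -x 123.2
[289.5 178.5] [ 8  6 36] [0.5182 0.0701] axis 151.4 r 0.0401 ang from -x -57.1
beaker
[288.3 107.5] [ 39  34 899] [0.4384 0.029 ] axis 119.2 r 0.1019 ang from -x 4.2
```

View pics/c3.png

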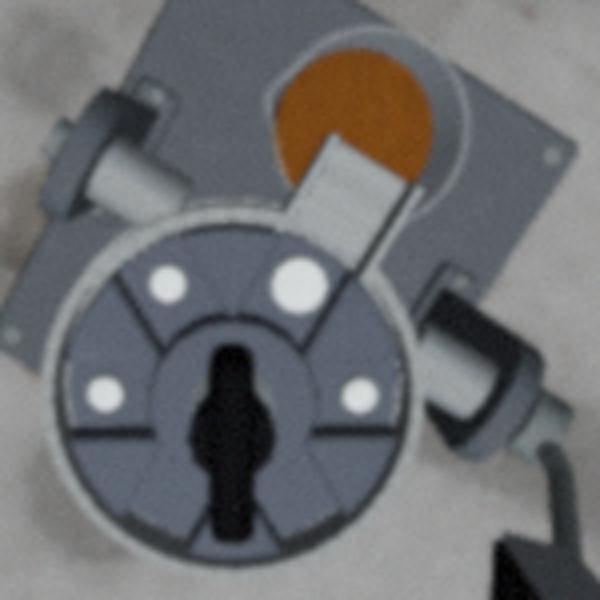

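The large tablet sits at 3.0° and the spout at about 2.3°, so it is in line (tolerance 6.9°). Now I'll turn the jaws to lie along the stand's x for the lever.

```bash
python3 -m handwheel '[[[0,0,0],0.14,-1],[[0,0,0],0.28,-1],[[0,0,0],0.42,-1],[[0,0,0],0.56,-1],[[0,0,0],0.7,-1]]'
python3 -m handwheel '[[[0,0,0],0.14,-1],[[0,0,0],0.28,-1],[[0,0,0],0.42,-1],[[0,0,0],0.56,-1],[[0,0,0],0.7,-1]]'
python3 -m handwheel '[[[0,0,0],0.14,-1],[[0,0,0],0.28,-1],[[0,0,0],0.42,-1],[[0,0,0],0.56,-1],[[0,0,0],0.71,-1]]'
python3 -c "
from h import *
o=get_obs(); M=R.from_euler('xyz',o['eef_rot']).as_matrix();print(M.round(3),np.degrees(np.arctan2(M[1,1],M[0,1])),o['qpos'].round(2), M.T@(np.array([.5287,.1408,.232])-o['ee_pos'])*1000)"
```

```text
time_s: 6.75
ee_pos: [0.5385, 0.0351, 0.3302]
eef_rot: [-0.521, 1.568, -0.647]
force: [-0.6, 0.4, -0.6]
grip_width: 0.0937
time_s: 7.25
ee_pos: [0.5383, 0.0351, 0.3287]
eef_rot: [-0.34, 1.569, -1.171]
force: [0.4, 0.3, 0.6]
grip_width: 0.0937
time_s: 7.75
ee_pos: [0.5381, 0.0352, 0.3273]
eef_rot: [-0.476, 1.569, -2.024]
force: [0.7, 0.4, 0.0]
grip_width: 0.094
[[-0.001  1.     0.024]
 [-0.002  0.024 -1.   ]
 [-1.    -0.001  0.002]] 1.3534209619996143 [-0.    0.22  1.38 -0.    1.55 -0.03] [  95.10845716   -6.83375291 -105.96630454]
```

```bash
python3 -m handwheel '[[[0,-2,-26],0,-1],[[0,-4,-54],0,-1],[[0,-7,-82],0,-1],[[0,-7,-106],0,-1],[[0,-7,-106],0,-1]]'
python3 - <<'E'
from h import *
o=get_obs(); M=R.from_euler("xyz",o["eef_rot"]).as_matrix()
im,D=camera("wrist"); ci=camera_info("wrist"); cv2.imwrite("pics/w3.png",im)
E=np.linalg.inv(np.array(ci["extrinsics"])); p=E@np.array([.5287,.1408,.228,1]); u=ci["fx"]*p[0]/p[2]+ci["cx"]; v=ci["fy"]*p[1]/p[2]+ci["cy"]; print("expected px",u,v)
g=cv2.cvtColor(im,cv2.COLOR_BGR2GRAY); x0,y0=int(u)-30,int(v)-30
n,l,st,c=cv2.connectedComponentsWithStats((g[y0:y0+60,x0:x0+60]<35).astype(np.uint8))
for i in range(1,n):
    if st[i,4]>80: print(c[i]+[x0,y0],st[i],onz(ci,*(c[i]+[x0,y0]),.228), M.T@(onz(ci,*(c[i]+[x0,y0]),.228)+[0,0,.004]-o["ee_pos"])*1000)
print(o["ee_pos"])
E
```

```text
time_s: 8.25
ee_pos: [0.5281, 0.1431, 0.3257]
eef_rot: [-1.008, 1.568, -2.553]
force: [0.2, -0.3, 0.5]
grip_width: 0.0942
expected px 257.14496224368565 194.32213298031047
[257.40616967 194.92802057] [ 19  21  23  22 389] [0.52898408 0.14015827 0.228     ] [93.67095012  1.01725983  2.79643659]
[0.52811989 0.14307795 0.32566873]
```

```bash
python3 -m handwheel '[[[20,0,2],0,-1],[[42,1,2],0,-1],[[62,1,2],0,-1],[[80,1,2],0,-1],[[93,1,2],0,-1]]' 6
python3 -m handwheel '[[[0,0,0],0,0.4],[[0,0,0],0,0.4],[[0,0,0],0,0.4],[[0,0,0],0,0.4],[[0,0,0],0,0.4]]'
python3 -m handwheel '[[[0,0,0],0,0.4],[[0,0,0],0,0.4],[[0,0,0],0,0.4],[[0,0,0],0,0.4],[[0,0,0],0,0.4]]'
```

```text
time_s: 8.8
ee_pos: [0.5288, 0.1384, 0.231]
eef_rot: [-1.045, 1.566, -2.591]
force: [0.5, 0.4, 0.4]
grip_width: 0.0938
time_s: 9.3
ee_pos: [0.529, 0.1385, 0.2315]
eef_rot: [-0.953, 1.567, -2.499]
force: [0.4, -0.6, -0.3]
grip_width: 0.0572
time_s: 9.8
ee_pos: [0.529, 0.1385, 0.2315]
eef_rot: [-0.976, 1.567, -2.522]
force: [0.2, 0.4, -0.6]
grip_width: 0.0281
```

```bash
python3 -m handwheel '[[[-2,-7,-2],0,0.4],[[-4,-14,-2],0,0.4],[[-6,-21,-2],0,0.4],[[-7,-28,-2],0,0.4],[[-7,-35,-2],0,0.4]]'
python3 -m handwheel '[[[0,-7,0],0,0.4],[[1,-14,0],0,0.4],[[3,-21,0],0,0.4],[[5,-28,1],0,0.4],[[7,-34,1],0,0.4]]'
python3 -m handwheel '[[[0,0,0],0,0.4],[[0,0,0],0,0.4],[[0,0,0],0,0.4],[[0,0,0],0,0.4],[[0,0,0],0,0.4]]'
python3 - <<'E'
from h import *
im,D=camera("wrist"); t,_=camera("top"); s,_=camera("scene")
a=np.hstack([cv2.resize(im,(440,330)),cv2.resize(s[125:245,200:320],(330,330),interpolation=cv2.INTER_CUBIC)])
cv2.imwrite("pics/t1.png",a)
E
```

```text
time_s: 10.3
ee_pos: [0.494, 0.1398, 0.2395]
eef_rot: [-0.282, 1.569, -1.828]
force: [4.2, 0.7, 3.8]
grip_width: 0.0282
time_s: 10.8
ee_pos: [0.4593, 0.1378, 0.2321]
eef_rot: [-0.577, 1.568, -2.123]
force: [2.6, 1.1, 2.4]
grip_width: 0.0282
time_s: 11.3
ee_pos: [0.4593, 0.1378, 0.232]
eef_rot: [-0.64, 1.568, -2.187]
force: [1.3, -0.6, 0.1]
grip_width: 0.0284
```

View pics/t1.png

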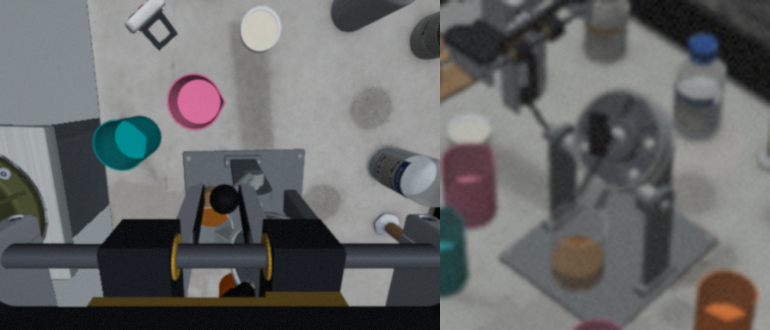

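The ball is caged between the fingers and the head is well tipped (about 0.8 rad). I'll go slightly further, hold briefly, then guide it back gently.

```bash
python3 -m handwheel '[[[0,-2,0],0,0.4],[[1,-3,0],0,0.4],[[1,-3,0],0,0.4],[[1,-3,0],0,0.4],[[1,-3,0],0,0.4]]'
python3 - <<'E'
from h import *
s,_=camera("scene"); cv2.imwrite("pics/t2.png",cv2.resize(np.clip(s[140:235,220:300]*1.3,0,255).astype(np.uint8),None,fx=6,fy=6,interpolation=cv2.INTER_CUBIC))
E
```

```text
time_s: 11.95
ee_pos: [0.4563, 0.1377, 0.2311]
eef_rot: [-0.583, 1.568, -2.129]
force: [1.1, 0.1, -0.2]
grip_width: 0.0281
```

View pics/t2.png

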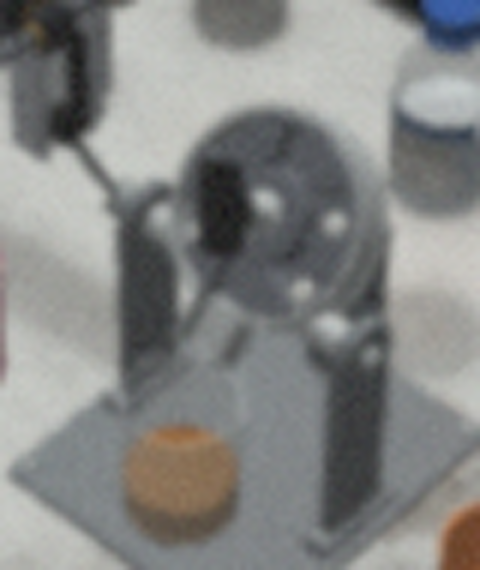

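```bash
python3 -m handwheel '[[[-3,7,0],0,0.4],[[-5,14,0],0,0.4],[[-7,21,0],0,0.4],[[-8,29,0],0,0.4],[[-8,37,0],0,0.4]]'
python3 -m handwheel '[[[0,7,0],0,0.4],[[2,14,0],0,0.4],[[4,21,0],0,0.4],[[6,28,0],0,0.4],[[8,35,0],0,0.4]]'
python3 -m handwheel '[[[0,0,0],0,0.2],[[0,0,0],0,-0.3],[[0,0,0],0,-1],[[0,0,0],0,-1],[[0,0,0],0,-1]]'
python3 -m handwheel '[[[0,0,0],0,-1],[[0,0,0],0,-1],[[-20,0,0],0,-1],[[-45,0,0],0,-1],[[-70,0,0],0,-1]]'
python3 -m handwheel '[[[-20,0,-30],0,-1],[[-30,0,-70],0,-1],[[-30,0,-110],0,-1],[[-30,0,-140],0,-1],[[-30,0,-140],0,-1]]'
python3 - <<'E'
from h import *
t,_=camera("top"); s,_=camera("scene"); cv2.imwrite("pics/top4.png",t); 
a=cv2.resize(t[145:230,200:300],None,fx=4.5,fy=4.5,interpolation=cv2.INTER_CUBIC); b=cv2.resize(s[135:240,215:305],None,fx=4,fy=4,interpolation=cv2.INTER_CUBIC)
h=min(len(a),len(b)); cv2.imwrite("pics/f1.png",np.clip(np.hstack([a[:h],b[:h]])*1.4,0,255).astype(np.uint8)[:, :800])
E
```

```text
time_s: 12.5
ee_pos: [0.4942, 0.1387, 0.2391]
eef_rot: [-0.524, 1.569, -2.071]
force: [-0.3, -0.1, 0.1]
grip_width: 0.0285
time_s: 13.0
ee_pos: [0.5296, 0.1395, 0.2307]
eef_rot: [-0.672, 1.568, -2.218]
force: [-0.3, -0.1, -0.1]
grip_width: 0.0286
time_s: 13.5
ee_pos: [0.5295, 0.1395, 0.2309]
eef_rot: [-0.553, 1.568, -2.099]
force: [0.1, -0.2, 0.2]
grip_width: 0.0647
time_s: 14.0
ee_pos: [0.5295, 0.1397, 0.3017]
eef_rot: [-0.687, 1.568, -2.233]
force: [-0.4, -0.2, -0.0]
grip_width: 0.0941
time_s: 14.5
ee_pos: [0.5254, 0.2827, 0.3309]
eef_rot: [-0.914, 1.568, -2.457]
force: [0.1, -0.5, 0.2]
grip_width: 0.0942
```

View pics/f1.png

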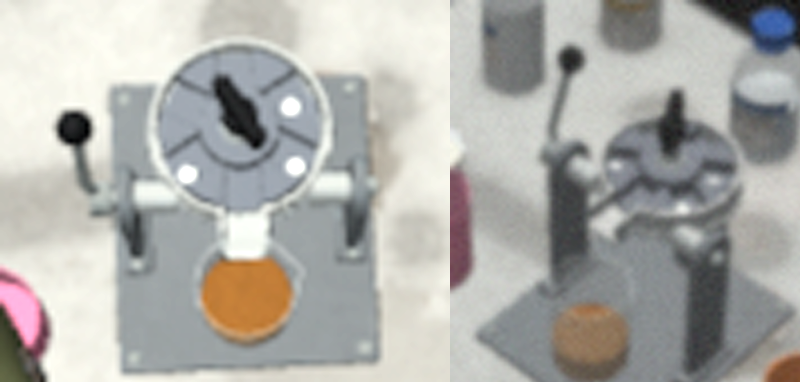

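The large tablet's pocket is empty, the three small tablets are still in the wheel, and the head is level. The last check is numeric: spout clear, and ball, beaker and bystanders unmoved.

```bash
python3 - <<'E'
from h import *
a=cv2.imread("pics/top0.png"); b,D=camera("top"); D0=np.load("pics/top0.npy")
ci=camera_info("top")
d=cv2.GaussianBlur(cv2.absdiff(a,b),(3,3),0).max(2); d[260:]=0
n,l,st,c=cv2.connectedComponentsWithStats((d>35).astype(np.uint8))
for i in range(1,n):
    if st[i,4]>4: print("changed",c[i].round(1),st[i,2:])
s=(slice(192,203),slice(248,262)); print("spout depth change mm",((D[s]-D0[s])*1000).round(0).astype(int).tolist())
s=(slice(204,218),slice(249,262)); e=(D[s]-D0[s])*1000; print("beaker depth change",np.median(e),e.min(),e.max(), "diff max",d[s].max())
g=cv2.cvtColor(b,cv2.COLOR_BGR2GRAY); ys,xs=np.nonzero(g[165:182,208:224]<40); print("ball",xs.mean()+208,ys.mean()+165)
E
```

```text
changed [159.8 193.5] [ 123  147 8690]
changed [251.2 163.4] [ 9  8 47]
changed [265.2 170. ] [ 9 10 46]
changed [239.2 174.1] [ 5  5 16]
changed [254.5 176.1] [ 8  7 37]
changed [244.1 184.5] [11  8 57]
changed [263.2 182.8] [ 9  7 37]
spout depth change mm [[-6, -1, 4, 4, -4, 4, -2, 3, 1, -7, -6, -3, -1, -3], [1, -5, -7, 3, 3, -5, 2, 3, 1, -3, 8, 1, 1, -9], [2, 4, 7, 2, -10, -1, -2, 4, -4, 7, 6, 5, -3, -6], [0, -1, -8, 1, 0, 5, 0, 2, 1, 1, 6, -3, -3, -4], [3, -5, 2, 2, 4, -5, 5, 3, 5, 3, 5, 3, 2, 4], [5, -6, -4, 10, 5, 4, 6, -5, 1, 1, -3, 10, -13, -1], [3, 5, 9, -2, -1, 8, 1, -5, 3, -4, 3, -3, 6, 95], [0, 0, 1, 7, -4, -2, 0, -1, -3, -3, -5, -6, -3, -6], [-1, -9, -1, 3, 0, 4, -5, -4, -1, 0, 1, 2, 3, 6], [-5, -9, 4, -2, -4, 0, -1, 1, -5, -3, 0, -1, 1, -9], [-8, 2, 4, 4, 4, 7, 4, -2, -2, -7, 4, 3, -5, 10]]
beaker depth change -0.23496151 -14.298797 1533.597 diff max 14
ball 216.0 173.0
```

Only the wheel's surface changed (plus the arm itself, in view). The spout is clear, and the ball and beaker are where they started.

```bash
python3 -c "
from station import *
print(hand_in())"
```

```text
the job is handed in; nothing more can be done
None
```

I dosed the large tablet and handed the job in at about 15 s of the 56 s allowed.

**What I did:** I turned the wheel 0.53 rad counter-clockwise by the wing knob. That brought the large tablet's pocket within about 1° of the spout. I then tipped the head to about 0.85 rad with the lever ball held loosely between the fingers, guided it back to level and let go.

**Last checks:**
- **Large tablet:** its pocket is empty and the spout shows no bump. The tablet itself cannot be seen in the brown solution, so that it is in the beaker is inferred from the empty pocket and clear spout.
- **Small tablets:** all three are still in the wheel.
- **Head:** the lever ball is back at its starting pixel, so the head is level.
- **Beaker and bystanders:** I found no change at the beaker, and elsewhere in the top view only the wheel's surface had changed. The arm hid part of the left side of that view, so bystanders there were not checked.

The wing knob gripped at 23.5 mm rather than the stated 12 mm, apparently on its round hub. The wheel still turned by the intended angle.

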